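# Zero and lock the grinder burr jig

## Robot

A 6-joint arm with a two-finger parallel gripper is mounted at the origin on the work surface. World frame = base frame: x ahead of the robot, y to its left, z up, the work surface at z = 0. Lengths are in m, angles in degrees, forces in N, time in s.
With the tool pointing down it reaches from about 0.4 to 0.825 m from the base axis. Payload 7 kg.
Tool frame: the origin (TCP) lies on the centre line of the jaws, within the pads' length; the fingertips stand 22 mm ahead of it and the grasp point (between the pads) lies 3 mm ahead of it; z points along the fingers, y is the line along which they close (so a half turn about z gives the same grasp; the last joint's range is limited). The gripper opens to 88 mm and grips with 3 to 60 N. Pads are 19 mm wide; open, the fingers measure 130 mm over their backs; the gripper's body (78 mm by 193 mm) begins 47 mm behind the grasp point.
Start: joints at [81.652, 20.546, 0.682, 0, -70.136, -16.507], TCP at [0.284, 0.612, 0.249] pointing down, gripper open.
Joint ranges: [-176.03, 176.03], [-82.01, 121.73], [-58.28, 71.71], [-173.87, 95.51], [-174.79, -0.11], [-173.66, 173.66]. Speed limits (degrees/s): [136.94, 136.94, 172.46, 180, 180, 180].

## Interface

Orientations are given as [roll, pitch, yaw] about the fixed x, y, z axes, in that order (R = Rz(yaw) Ry(pitch) Rx(roll)).
In Python, from plant import get_state, cams, r gives the robot as it stands.
- The arm moves only by the tool apply_moves, never from a script. Its argument "targets" is a list of rows, each an object with "dp": the shift along the world's x, y, z in m, a list of three; "yaw": the turn about the world's z in degrees. In form: [{"dp": [x, y, z], "yaw": yaw}, ...]. A call has 1 to 20 rows; each row is the pose to reach, as a shift and turn from the pose commanded when the call began; what a row does not reach only later rows make up. A row lasts 1/12 s, in which the tool goes at most 41.7 mm and 7.16 degrees, less where a joint would pass 70% of its speed; a pose out of reach is approached as far as the arm can. A call with a gripper value outside its range is refused whole. "grip" is the gripper command: -1 is fully open, 1 is shut, values between are in proportion, set as the call begins (left out, the last holds). The fingers move at their own pace and stop on an object; "squeeze" is the grip in N (left out, the last holds). Time passes only in rows, so rows that repeat a pose let the fingers close. It gives the time, the measured TCP pose, the force, the opening and the grip force at its end, in the units of the state.
- get_state(): the state, without advancing time (a new reading comes with each control period).
- cams.capture(name): name is "side" or "top"; returns a dict with "image" (400x640x3 uint8, red, green, blue), "range_z" (400x640 float32, m along the optical axis (not along the pixel's ray), 0 where there is no reading), "fx", "fy", "cx", "cy" (pixels), "k1" (the pictures are not rectified: a ray, as slopes to the right and down, at radius r is drawn at 1 + k1 r^2 times it, then the intrinsics apply), "R" (3x3) and "t" (3): a world point X has camera coordinates R X + t. Camera axes: x right, y down, z forward; pixel columns grow to the right and rows downward; lengths in m; the calibration is good to about 2 mm. A picture is of the moment at which its call begins.
- r.close_job(): hands the job in; it is judged then, once.
The state is a dict: "time_s": time; "joints": joint angles; "qd": joint speeds; "joint_torque": joint torques, N m; "tcp_pos": TCP position; "eef_rot": TCP orientation; "contact_force": force on the tool from outside, world axes, zero at the start; "moment": the same for the moment, N m; "gripper_width": finger opening in m; "gripper_force": force on a finger pad.
Only numpy, scipy, OpenCV 4.12 (cv2) and the standard library are available. Lean on these libraries where they do the work, as an engineer would, in place of code of your own. Each camera call takes 0.05 s, during which the arm holds its last target. There are 200 camera calls.

## Task

Re-set the coffee grinder's burr jig after cleaning: wind the handwheel clockwise until the burr carriage touches the fixed burr, then turn the gauge's bezel so that its zero mark stands at the needle's tip, and then swing the click wrench clockwise to tighten the lock nut until the wrench's joint gives, stopping once it has bent about 15 degrees rather than folding it on. The worn burr rings lying about, however many there are, must end up in the steel parts tray (at any time); leave the cup, tamper and milk jug alone.

Things in the scene. Friction and masses are not known exactly. Their poses are not given: they have to be found in the camera images.
- wheel_axis (a point): Centre of the dark round handwheel (112 mm across) on the jig's right-hand end, seen from the robot; the point is on the wheel's vertical axis at its top face, about 76 mm above the table. Its axes are the jig's: x across the jig, away from the robot; y along the carriage's travel, to the left; z up. The jig (390 mm along y, 12 mm base plate) is fixed to the table, its place and yaw vary.
- crank_knob (a point): Middle of the handwheel's upright black crank knob: 20 mm across, 42 mm tall, standing on the wheel's face 45 mm from its axis, middle 21 mm above the wheel's face. It spins freely on its own pin, so it can be pinched from above and carried round in circles without turning the hand.
- wheel (a joint): Handwheel angle, rad, growing clockwise seen from above, 0 to 14.0; 14.0 (a hard stop) is where the carriage touches. Needs about 0.06 N m. At 0 the knob lies on the jig's +x side.
- carriage (a joint): Travel of the burr carriage along the jig's +y, driven by the handwheel (30 mm in 14.0 rad): 0 is fully back, 0.030 m is touching the fixed burr.
- gauge_axis (a point): On the vertical axis of the dial gauge in front of the carriage, at half height of its knurled bezel (60 mm across outside, 16 mm tall, about 42 to 58 mm above the table, overhanging a slimmer case; base plate top at 12 mm). Axes as the jig's.
- zero_mark (a point): On the gauge's white face, 22 mm from its axis, at the bezel's single long, thick, raised black zero mark (the eleven other ticks are short and thin). The face turns with the bezel.
- needle_tip (a point): Tip of the gauge's black needle, 22 mm from the gauge's axis. The carriage moves it; the bezel does not.
- bezel (a joint): Bezel angle, rad, anticlockwise seen from above, no limits, friction 0.04 N m; at 0 the zero mark points along the jig's +x.
- needle (a joint): Needle angle, rad, anticlockwise seen from above; at 0 it points along the jig's +x; it goes clockwise from 0 to -3.0 as the carriage goes from 0 to its stop.
- nut_axis (a point): On the lock nut's vertical axis at the mid-height of the wrench, about 90 mm above the table, on the black block at the jig's left end. Axes as the jig's.
- wrench_grip (a point): Middle of the click wrench's black grip (20 mm thick, level, about 90 mm above the table, free below). Its x axis points along the handle to its free end, 50 mm further on; the breakaway pivot is 110 mm back, the nut's axis 45 mm beyond the pivot.
- lock_nut (a joint): Turn of the nut with the wrench head, rad, clockwise seen from above; free running (friction 0.25 N m) up to 0.95, where the nut is snug and stops hard. At 0 the wrench points 0.5 rad anticlockwise of the jig's -x.
- wrench (a joint): Bend of the wrench handle at its breakaway pivot, rad, clockwise; 0 is straight. It gives at 1.2 N m (about 11 N at the grip's middle), then keeps bending under the same force (hard end at 0.55) and stays bent when let go.
- tray: Fixed open steel tray, outside 200 x 150 x 30 mm, walls and floor 5 mm; origin at the centre of its underside, x along the 200 mm side, z up. It and the black rubber mat (200 x 150 x 4 mm) swap sides from start to start.
- tamper: Dark steel coffee tamper, 58 mm across, 75 mm tall, bystander; origin at the centre of its foot.
- cup: White espresso cup, 64 mm across, 55 mm tall, bystander; origin at the centre of its foot.
- jug: Steel milk jug, 80 mm across, 85 mm tall, bystander; origin at the centre of its foot.
- burr0_c (a point): Centre (10 mm above its underside) of a worn steel burr ring: 46 mm outside, 28 mm bore, 20 mm tall, about 0.12 kg, starting flat on the rubber mat; z along its axis. Two to four of the five are present.
- burr1_c (a point): Centre (10 mm above its underside) of a worn steel burr ring: 46 mm outside, 28 mm bore, 20 mm tall, about 0.12 kg, starting flat on the rubber mat; z along its axis. Two to four of the five are present.
- burr2_c (a point): Centre (10 mm above its underside) of a worn steel burr ring: 46 mm outside, 28 mm bore, 20 mm tall, about 0.12 kg, starting flat on the rubber mat; z along its axis. Two to four of the five are present.
- burr3_c (a point): Centre (10 mm above its underside) of a worn steel burr ring: 46 mm outside, 28 mm bore, 20 mm tall, about 0.12 kg, starting flat on the rubber mat; z along its axis. Two to four of the five are present.
- burr4_c (a point): Centre (10 mm above its underside) of a worn steel burr ring: 46 mm outside, 28 mm bore, 20 mm tall, about 0.12 kg, starting flat on the rubber mat; z along its axis. Two to four of the five are present.
Things that resemble listed ones, but are neither listed nor needed, are in the scene too. What is shaped like the part that bears burr2_c but yellow is not meant. What is shaped like the part that bears burr4_c but purple is not meant.

How it is judged (in metres and radians):
On the way, in this order (a step that is already met when the one before it is completed fails the run):
1. the handwheel is wound until the burr carriage touches the fixed burr (value of joint carriage above 0.029 m), for 0.2 s.
2. with the carriage still touching, the bezel's zero mark is brought to the needle's tip (value of joint carriage above 0.029 m and distance between zero_mark and needle_tip below 0.003 m), for 0.2 s.
3. then the lock nut is snug and the click wrench has given (value of joint lock_nut above 0.9 rad and value of joint wrench above 0.12 rad), for 0.1 s.
At the end, for the whole second after the job is handed in: The carriage is within 1 mm of its stop (carriage over 0.029 m); the zero mark is within 3 mm of the needle's tip; the nut is snug (over 0.90 rad) and the wrench is bent by more than 0.12 rad; every worn burr ring present lies in the tray at rest (all of step 2 and all of step 3 and x of burr0_c in the frame of tray between -0.095 and 0.095 m and y of burr0_c in the frame of tray between -0.07 and 0.07 m and height (world z) of each of burr0_c, burr1_c, burr2_c, burr3_c, burr4_c below 0.042 m and linear speed of each of burr0, burr1, burr2, burr3, burr4 below 0.03 m/s and x of burr1_c in the frame of tray between -0.095 and 0.095 m and y of burr1_c in the frame of tray between -0.07 and 0.07 m and x of burr2_c in the frame of tray between -0.095 and 0.095 m and y of burr2_c in the frame of tray between -0.07 and 0.07 m and x of burr3_c in the frame of tray between -0.095 and 0.095 m and y of burr3_c in the frame of tray between -0.07 and 0.07 m and x of burr4_c in the frame of tray between -0.095 and 0.095 m and y of burr4_c in the frame of tray between -0.07 and 0.07 m); the robot touches nothing.
It fails at once if the wrench is folded far past its click (over 0.42 rad) (value of joint wrench above 0.42 rad).
It fails at once if the tamper is moved by more than 3 cm or tipped over (distance of tamper from where it was at the start of the episode above 0.03 m or angle between tamper's own z axis and vertical above 0.5 rad).
It fails at once if the cup is moved by more than 3 cm or tipped over (distance of cup from where it was at the start of the episode above 0.03 m or angle between cup's own z axis and vertical above 0.5 rad).
It fails at once if the jug is moved by more than 3 cm or tipped over (distance of jug from where it was at the start of the episode above 0.03 m or angle between jug's own z axis and vertical above 0.5 rad).
Of burr0, burr1, burr2, burr3, burr4 only 2 to 4 are there at a start; the rules pass over those that are not, and their reading is None.
At some moment in a run one of burr0, burr1, burr2, burr3, burr4 may be knocked a few centimetres aside while the robot is not near it.
Once in a run the grip may slacken for a moment while it holds something.
It also fails if it takes over 210 s, if anything falls off the work surface, if the arm or the gripper's body presses on something with over 40 N, if the wrist force passes 120 N, or if a joint passes its speed limit or range.

## Working session

There is one attempt and no reset: what is moved stays moved. The work goes in short steps, Python scripts to look and compute and a tool call to move; the robot and the scene stay as the last step left them, time stands still between calls to the robot, and variables do not carry over. Pictures are saved under pics/ and viewed, at most 15 in all, crops included, and the job is handed in when it is done.

Besides the shell and the picture viewer there is one more tool, called after "Call:" as name(argument=value, ...) on one line, values as JSON. apply_moves: Moves the arm, as the interface text tells. Its arguments: {"type":"object","properties":{"targets":{"type":"array","items":{"type":"object","properties":{"dp":{"type":"array","items":{"type":"number"}},"yaw":{"type":"number"}}}},"grip":{"type":"number"},"squeeze":{"type":"number"}},"required":["targets"]}

```bash
mkdir -p pics; ls
cat > h.py <<'E'
import numpy as np, cv2
from plant import get_state, cams, r
def cap(n):
    c=cams.capture(n); c['K']=np.array([[c['fx'],0,c['cx']],[0,c['fy'],c['cy']],[0,0,1]]); c['R']=np.array(c['R']); c['t']=np.array(c['t']); return c
def ray(c,px):
    px=np.asarray(px,float).reshape(-1,2)
    d=np.stack([(px[:,0]-c['cx'])/c['fx'],(px[:,1]-c['cy'])/c['fy']],1)
    u=d.copy()
    for _ in range(20): u=d/(1+c['k1']*(u**2).sum(1,keepdims=True))
    o=-c['R'].T@c['t']
    return o,np.c_[u,np.ones(len(u))]@c['R']
def plane(c,px,z):
    o,d=ray(c,px); return o+d*((z-o[2])/d[:,2])[:,None]
def depth(c,px):
    px=np.asarray(px,int).reshape(-1,2); o,d=ray(c,px)
    return o+d*c['range_z'][px[:,1],px[:,0]][:,None]
def proj(c,X):
    X=np.asarray(X,float).reshape(-1,3)@c['R'].T+c['t']; u=X[:,:2]/X[:,2:]
    u=u*(1+c['k1']*(u**2).sum(1,keepdims=True)); return u*[c['fx'],c['fy']]+[c['cx'],c['cy']]
def save(n,im,s=1):
    cv2.imwrite('pics/'+n,cv2.resize(im[:,:,::-1],None,fx=s,fy=s,interpolation=cv2.INTER_CUBIC))
def rect(c,x0,x1,y0,y1,z,res=0.0005):
    # overhead map at height z: rows = x (far at top), cols = -y
    xs=np.arange(x1,x0,-res); ys=np.arange(y1,y0,-res)
    Y,X=np.meshgrid(ys,xs); p=proj(c,np.c_[X.ravel(),Y.ravel(),np.full(X.size,z)]).astype(np.float32)
    return cv2.remap(c['image'],p[:,0].reshape(X.shape),p[:,1].reshape(X.shape),cv2.INTER_LINEAR)
E
python3 - <<'E'
from h import *
for n in('top','side'):
    c=cap(n); save(n+'0.png',c['image']); print(n,-c['R'].T@c['t'],c['R'].round(3).tolist(),c['fx'],c['k1'])
print(get_state())
E
```

```text
pics
top [0.51128848 0.04228913 1.36852458] [[0.018, -1.0, -0.011], [-0.997, -0.017, -0.081], [0.08, 0.012, -0.997]] 405.121215566003 -0.04732965582869172
side [ 0.35870522 -0.84393605  1.06450892] [[0.975, -0.22, 0.022], [-0.144, -0.709, -0.69], [0.167, 0.67, -0.723]] 497.733189994364 -0.004275151022032366
{'time_s': 0.1, 'joints': array([ 8.16523729e+01,  2.05875079e+01,  6.39331697e-01, -1.40912514e-02,
       -7.01368896e+01, -1.65073950e+01]), 'qd': array([-0.07459825, -0.04925875,  0.0317295 ,  0.07539787,  0.00241598,
        0.02658358]), 'joint_torque': array([-1.84464887e-03, -5.84163308e+01,  2.93752867e+01,  7.01543882e+00,
        1.02342243e-02, -4.38102734e-05]), 'tcp_pos': array([0.28358591, 0.61209948, 0.24772818]), 'eef_rot': array([ 1.79914676e+02, -1.14708335e-02, -2.48598113e+01]), 'contact_force': array([ 0.21306086, -0.50520844, -0.25750311]), 'moment': array([ 0.01769022,  0.01359017, -0.03105578]), 'gripper_force': 0.0, 'gripper_width': 0.08754378247081093}
```

View pics/top0.png

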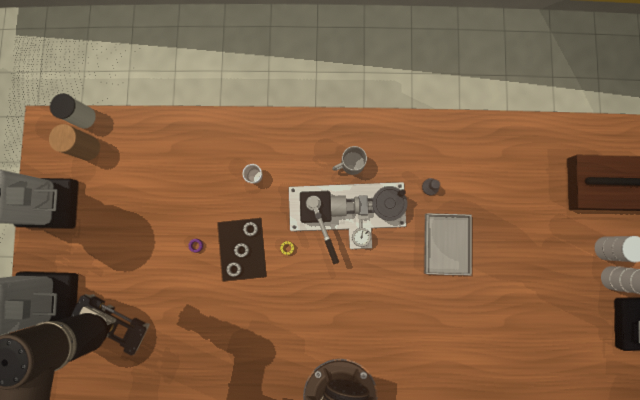

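View pics/side0.png

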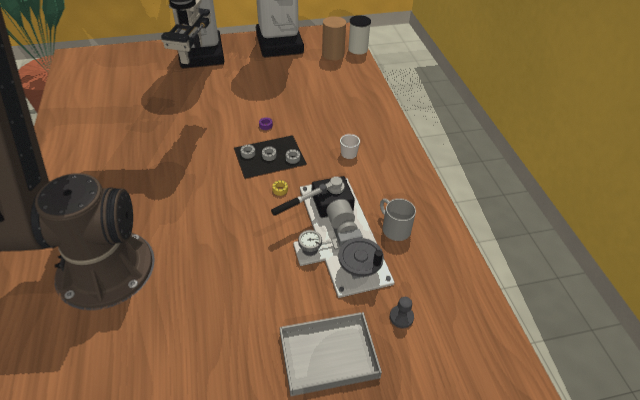

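The top view shows the mat at (242,249) with three steel rings at (250,229), (241,250) and (233,269). The decoys are a yellow ring at (287,248) and a purple one at (196,246). The jig is at (350,207), its wheel at (390,204), gauge (361,237), wrench grip (333,250), and the tray at (448,244). The three grey rings match the description.

```bash
cat > m.py <<'E'
from h import *
T=cap('top'); S=cap('side')
# base plate corners
im=T['image'].astype(int); P=depth(T,np.stack(np.meshgrid(np.arange(640),np.arange(400)),-1).reshape(-1,2)).reshape(400,640,3)
w=((im.min(2)>150)&(abs(P[:,:,2]-0.012)<.012)).astype(np.uint8); w[:,:280]=0; w[:,415:]=0; w[:175]=0;w[255:]=0
ys,xs=np.nonzero(w); W=plane(T,np.c_[xs,ys],.012)[:,:2].astype(np.float32)
print('plate',cv2.minAreaRect(W))
# rings
g=((im.max(2)-im.min(2)<40)&(im.min(2)>90)).astype(np.uint8); g[:,:215]=0;g[:,270:]=0;g[:215]=0;g[282:]=0
n,l,s,c=cv2.connectedComponentsWithStats(g)
for i in range(1,n):
    if s[i,4]>15:
        ys,xs=np.nonzero(l==i); h=plane(T,np.c_[xs,ys],.024)[:,:2]
        print('ring',s[i,4],cv2.minEnclosingCircle(h.astype(np.float32)),np.median(h,0))
# tray
pts=depth(T,np.stack(np.meshgrid(np.arange(415,485),np.arange(205,285)),-1).reshape(-1,2))
m=(pts[:,2]>.02)&(pts[:,2]<.04); print('tray',cv2.minAreaRect(pts[m,:2].astype(np.float32)))
# wheel, knob
q=np.stack(np.meshgrid(np.arange(365,420),np.arange(175,235)),-1).reshape(-1,2); pts=depth(T,q)
m=(abs(pts[:,2]-.076)<.01); print('wheel',cv2.minEnclosingCircle(pts[m,:2].astype(np.float32)))
m=(pts[:,2]>.105); print('knob',pts[m].mean(0) if m.any() else 0,m.sum())
q=np.stack(np.meshgrid(np.arange(345,380),np.arange(220,252)),-1).reshape(-1,2); pts=depth(T,q); m=(pts[:,2]>.045)&(pts[:,2]<.07)
print('gauge',cv2.minEnclosingCircle(pts[m,:2].astype(np.float32)),m.sum())
q=np.stack(np.meshgrid(np.arange(295,345),np.arange(190,270)),-1).reshape(-1,2); pts=depth(T,q); m=(pts[:,2]>.085)&(pts[:,2]<.115)
print('wrench',cv2.minAreaRect(pts[m,:2].astype(np.float32)),m.sum())
for nm,px in (('cup',(252,172)),('jug',(354,158)),('tamper',(431,186)),('carr',(346,206)),('c2',(362,206)),('nut',(313,203))): print(nm,depth(T,px).round(3), depth(T,px)[0,2])
pw=[] 
R=rect(T,.3,.62,-.2,.2,.06,.001); save('jig_top.png',R,1.5)
R=rect(S,.3,.62,-.2,.2,.06,.001); save('jig_side.png',R,1.5)
E
python3 m.py
```

```text
plate ((0.593622624874115, -0.013987213373184204), (0.21457813680171967, 0.3865249454975128), 3.21927547454834)
ring 88 ((0.5461694598197937, 0.3097352087497711), 0.022796396166086197) [0.54716848 0.3089202 ]
ring 90 ((0.47411414980888367, 0.3383133113384247), 0.022866344079375267) [0.47398421 0.3372939 ]
ring 89 ((0.41113555431365967, 0.36072438955307007), 0.02297629788517952) [0.41057801 0.36198888]
tray ((0.5065217018127441, -0.3499656915664673), (0.15102197229862213, 0.2013353854417801), 89.12474060058594)
wheel ((0.6352970600128174, -0.14725835621356964), 0.05644429475069046)
knob [ 0.64333437 -0.14753119  0.29539714] 42
gauge ((0.5242963433265686, -0.05812358856201172), 0.030424032360315323) 281
wrench ((0.5590583086013794, 0.029618151485919952), (0.22133910655975342, 0.09891092032194138), 23.56360626220703) 420
cup [[0.74  0.313 0.003]] 0.002611001484054132
jug [[ 0.793 -0.035  0.004]] 0.0037283251149502483
tamper [[ 0.693 -0.282  0.066]] 0.06562989300043953
carr [[ 0.622 -0.007  0.079]] 0.07903402095107981
c2 [[ 0.625 -0.06   0.054]] 0.05434922701865097
nut [[0.628 0.098 0.093]] 0.09345769934640513
```

View pics/jig_top.png

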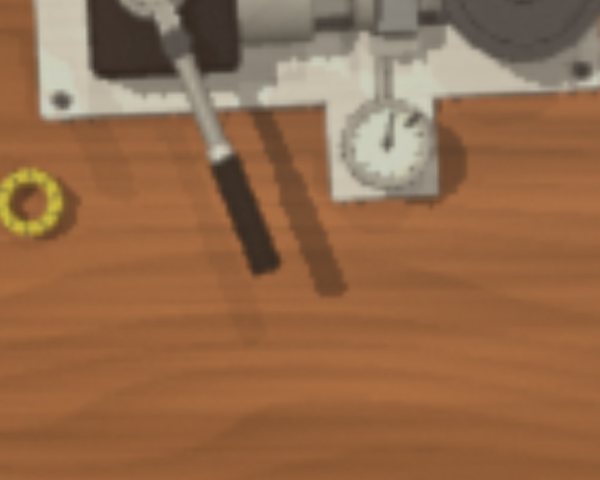

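View pics/jig_side.png

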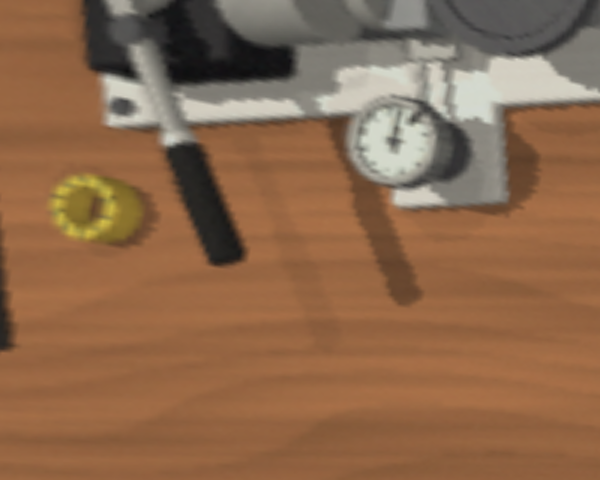

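Rectified views: the gauge centre is at (388,146), its thick zero mark at (412,118) is about 41° clockwise of +x, and the needle is near +x. The wrench handle runs down from (160,0) to (265,270). Next I'll look closely at the wheel and knob, plus the rings as the choice check.

Run:
```python
from h import *
T=cap('top'); S=cap('side')
a=cv2.resize(T['image'][170:240,360:420],(360,420),interpolation=cv2.INTER_CUBIC)
b=cv2.resize(S['image'][225:295,330:390],(360,420),interpolation=cv2.INTER_CUBIC)
e=cv2.resize(T['image'][215:285,180:300],(720,175*2+70)[:2],interpolation=cv2.INTER_CUBIC)
save('knob.png',np.hstack([a,b]))
c=cv2.resize(T['image'][215:285,185:300],(690,420)); save('rings.png',c)
for px in [(400,192),(402,193),(398,195)]: print(depth(T,px))
for px in [(378,253),(378,258),(361,256)]: print(depth(S,px))
print(proj(T,[[.635,-.147,.076],[.68,-.147,.118],[.68,-.144,.118]]),proj(S,[[.635,-.147,.076],[.68,-.147,.118]]))
```

```text
[[ 0.66448124 -0.17233648  0.12060738]]
[[ 0.66175533 -0.17896987  0.11822438]]
[[ 0.65928307 -0.17233759  0.0836095 ]]
[[ 0.6665175  -0.18176001  0.11854151]]
[[ 0.66512895 -0.18947804  0.10936425]]
[[ 0.63766829 -0.14939106  0.07195349]]
[[389.67494603 202.66830227]
 [391.72399617 187.00224756]
 [390.75960143 186.9858348 ]] [[359.82547088 254.42627956]
 [379.05431463 240.91213692]]
```

View pics/knob.png

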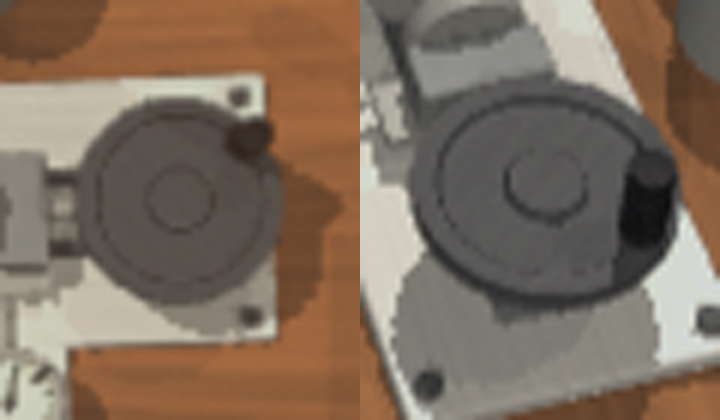

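View pics/rings.png

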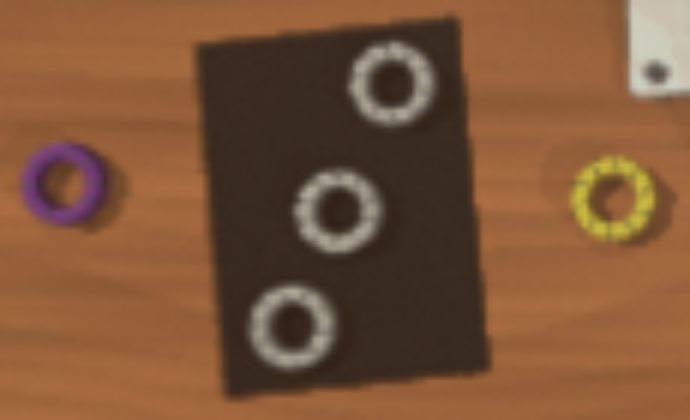

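The knob is on the wheel's far right side, at about (0.666, -0.180), so the wheel is already about 0.85 rad in. There are three steel rings on the mat, with the purple and yellow ones off it. Starting with the rings.

Call:
apply_moves(targets=[{"dp": [0.127, -0.251, -0.1]}, {"dp": [0.127, -0.251, -0.1]}, {"dp": [0.127, -0.251, -0.1]}, {"dp": [0.127, -0.251, -0.1]}, {"dp": [0.127, -0.251, -0.1]}, {"dp": [0.127, -0.251, -0.1]}, {"dp": [0.127, -0.251, -0.1]}, {"dp": [0.127, -0.251, -0.1]}, {"dp": [0.127, -0.251, -0.1]}, {"dp": [0.127, -0.251, -0.1]}, {"dp": [0.127, -0.251, -0.13]}, {"dp": [0.127, -0.251, -0.16]}, {"dp": [0.127, -0.251, -0.18]}, {"dp": [0.127, -0.251, -0.2]}, {"dp": [0.127, -0.251, -0.21]}, {"dp": [0.127, -0.251, -0.218]}, {"dp": [0.127, -0.251, -0.218]}, {"dp": [0.127, -0.251, -0.218]}], grip=-1, squeeze=30)

```text
$.targets[0]: bad value
```

Call:
apply_moves(targets=[{"dp": [0.127, -0.251, -0.1], "yaw": 0}, {"dp": [0.127, -0.251, -0.1], "yaw": 0}, {"dp": [0.127, -0.251, -0.1], "yaw": 0}, {"dp": [0.127, -0.251, -0.1], "yaw": 0}, {"dp": [0.127, -0.251, -0.1], "yaw": 0}, {"dp": [0.127, -0.251, -0.1], "yaw": 0}, {"dp": [0.127, -0.251, -0.1], "yaw": 0}, {"dp": [0.127, -0.251, -0.1], "yaw": 0}, {"dp": [0.127, -0.251, -0.1], "yaw": 0}, {"dp": [0.127, -0.251, -0.1], "yaw": 0}, {"dp": [0.127, -0.251, -0.13], "yaw": 0}, {"dp": [0.127, -0.251, -0.16], "yaw": 0}, {"dp": [0.127, -0.251, -0.18], "yaw": 0}, {"dp": [0.127, -0.251, -0.2], "yaw": 0}, {"dp": [0.127, -0.251, -0.21], "yaw": 0}, {"dp": [0.127, -0.251, -0.218], "yaw": 0}, {"dp": [0.127, -0.251, -0.218], "yaw": 0}, {"dp": [0.127, -0.251, -0.218], "yaw": 0}], grip=-1, squeeze=30)

```text
time_s: 1.8
tcp_pos: [0.4108, 0.3623, 0.031]
eef_rot: [-180.0, -0.0, -24.8]
contact_force: [-0.5, -0.2, 0.2]
gripper_width: 0.0875
gripper_force: 0.0
```

Call:
apply_moves(targets=[{"dp": [0, 0, 0], "yaw": 0}, {"dp": [0, 0, 0], "yaw": 0}, {"dp": [0, 0, 0], "yaw": 0}, {"dp": [0, 0, 0], "yaw": 0}, {"dp": [0, 0, 0], "yaw": 0}, {"dp": [0, 0, 0], "yaw": 0}, {"dp": [0, 0, 0], "yaw": 0}, {"dp": [0, 0, 0], "yaw": 0}, {"dp": [0, 0, 0.02], "yaw": 0}, {"dp": [0, 0, 0.05], "yaw": 0}, {"dp": [0, 0, 0.09], "yaw": 0}, {"dp": [0, 0, 0.13], "yaw": 0}, {"dp": [0, 0, 0.15], "yaw": 0}], grip=1)

```text
time_s: 2.88
tcp_pos: [0.4118, 0.3626, 0.1853]
eef_rot: [-179.7, -0.1, -24.8]
contact_force: [-0.5, 0.8, 0.2]
gripper_width: 0.0451
gripper_force: 30.0
```

Call:
apply_moves(targets=[{"dp": [0.02, -0.04, 0.01], "yaw": 0}, {"dp": [0.04, -0.08, 0.02], "yaw": 0}, {"dp": [0.06, -0.12, 0.02], "yaw": 0}, {"dp": [0.07, -0.16, 0.02], "yaw": 0}, {"dp": [0.08, -0.2, 0.02], "yaw": 0}, {"dp": [0.09, -0.24, 0.02], "yaw": 0}, {"dp": [0.09, -0.28, 0.02], "yaw": 0}, {"dp": [0.09, -0.32, 0.02], "yaw": 0}, {"dp": [0.09, -0.36, 0.02], "yaw": 0}, {"dp": [0.09, -0.4, 0.02], "yaw": 0}, {"dp": [0.09, -0.44, 0.02], "yaw": 0}, {"dp": [0.08, -0.48, 0.02], "yaw": 0}, {"dp": [0.07, -0.52, 0.02], "yaw": 0}, {"dp": [0.06, -0.56, 0.02], "yaw": 0}, {"dp": [0.05, -0.6, 0.02], "yaw": 0}, {"dp": [0.04, -0.64, 0.01], "yaw": 0}, {"dp": [0.04, -0.68, 0], "yaw": 0}, {"dp": [0.04, -0.711, -0.02], "yaw": 0}, {"dp": [0.04, -0.711, -0.05], "yaw": 0}, {"dp": [0.04, -0.711, -0.05], "yaw": 0}])

```text
time_s: 4.55
tcp_pos: [0.4469, -0.3496, 0.1248]
eef_rot: [-180.0, 0.5, -25.1]
contact_force: [-2.3, 0.5, -1.6]
gripper_width: 0.0453
gripper_force: 30.0
```

Call:
apply_moves(targets=[{"dp": [0, 0, 0], "yaw": 0}, {"dp": [0, 0, 0], "yaw": 0}, {"dp": [0, 0, 0], "yaw": 0}])

```text
time_s: 4.8
tcp_pos: [0.4519, -0.3492, 0.1324]
eef_rot: [180.0, -0.1, -24.8]
contact_force: [-0.3, 1.5, -0.3]
gripper_width: 0.0452
gripper_force: 30.0
```

Call:
apply_moves(targets=[{"dp": [0, 0, -0.03], "yaw": 0}, {"dp": [0, 0, -0.06], "yaw": 0}, {"dp": [0, 0, -0.08], "yaw": 0}, {"dp": [0, 0, -0.09], "yaw": 0}, {"dp": [0, 0, -0.096], "yaw": 0}, {"dp": [0, 0, -0.096], "yaw": 0}, {"dp": [0, 0, -0.096], "yaw": 0}])

```text
time_s: 5.38
tcp_pos: [0.4518, -0.3497, 0.0359]
eef_rot: [180.0, -0.1, -24.8]
contact_force: [-0.3, -0.2, -0.9]
gripper_width: 0.0457
gripper_force: 30.0
```

Call:
apply_moves(targets=[{"dp": [0, 0, 0], "yaw": 0}, {"dp": [0, 0, 0], "yaw": 0}, {"dp": [0, 0, 0], "yaw": 0}, {"dp": [0, 0, 0], "yaw": 0}, {"dp": [0, 0, 0], "yaw": 0}, {"dp": [0, 0, 0.03], "yaw": 0}, {"dp": [0, 0, 0.07], "yaw": 0}, {"dp": [0, 0, 0.11], "yaw": 0}, {"dp": [0, 0, 0.15], "yaw": 0}], grip=-0.3)

```text
time_s: 6.13
tcp_pos: [0.4502, -0.3494, 0.1863]
eef_rot: [180.0, 0.0, -24.9]
contact_force: [1.6, 0.0, -1.0]
gripper_width: 0.0568
gripper_force: 0.0
```

Call:
apply_moves(targets=[{"dp": [0.01, 0.04, 0.01], "yaw": 0}, {"dp": [0.02, 0.08, 0.02], "yaw": 0}, {"dp": [0.03, 0.12, 0.02], "yaw": 0}, {"dp": [0.04, 0.16, 0.02], "yaw": 0}, {"dp": [0.05, 0.2, 0.02], "yaw": 0}, {"dp": [0.05, 0.24, 0.02], "yaw": 0}, {"dp": [0.05, 0.28, 0.02], "yaw": 0}, {"dp": [0.05, 0.32, 0.02], "yaw": 0}, {"dp": [0.05, 0.36, 0.02], "yaw": 0}, {"dp": [0.05, 0.4, 0.02], "yaw": 0}, {"dp": [0.05, 0.44, 0.02], "yaw": 0}, {"dp": [0.05, 0.48, 0.01], "yaw": 0}, {"dp": [0.04, 0.52, 0], "yaw": 0}, {"dp": [0.03, 0.56, 0], "yaw": 0}, {"dp": [0.023, 0.6, 0], "yaw": 0}, {"dp": [0.023, 0.64, 0], "yaw": 0}, {"dp": [0.023, 0.68, -0.01], "yaw": 0}, {"dp": [0.023, 0.687, -0.05], "yaw": 0}, {"dp": [0.023, 0.687, -0.07], "yaw": 0}, {"dp": [0.023, 0.687, -0.07], "yaw": 0}], grip=-1)

```text
time_s: 7.8
tcp_pos: [0.4712, 0.336, 0.1097]
eef_rot: [179.5, 0.2, -24.8]
contact_force: [-1.0, -0.5, -1.1]
gripper_width: 0.0873
gripper_force: 0.0
```

```bash
cat > rings.py <<'E'
from h import *
T=cap('top'); im=T['image'].astype(int)
g=((im.max(2)-im.min(2)<40)&(im.min(2)>90)).astype(np.uint8); g[:,:205]=0;g[:,275:]=0;g[:205]=0;g[290:]=0
n,l,s,c=cv2.connectedComponentsWithStats(g)
for i in range(1,n):
    if s[i,4]>15:
        ys,xs=np.nonzero(l==i); h=plane(T,np.c_[xs,ys],.024)[:,:2]
        (a,b),q=cv2.minEnclosingCircle(h.astype(np.float32)); print('ring',s[i,4],round(a,3),round(b,3),round(q,3))
st=get_state(); print(st['time_s'],st['tcp_pos'].round(4),st['gripper_width'])
E
python3 rings.py
```

```text
ring 90 0.546 0.31 0.023
7.85 [0.4725 0.3364 0.1124] 0.08744328992987381
```

Call:
apply_moves(targets=[{"dp": [0, 0, -0.03], "yaw": 0}, {"dp": [0, 0, -0.055], "yaw": 0}, {"dp": [0, 0, -0.07], "yaw": 0}, {"dp": [0, 0, -0.08], "yaw": 0}, {"dp": [0, 0, -0.085], "yaw": 0}, {"dp": [0, 0, -0.085], "yaw": 0}])

```text
time_s: 8.35
tcp_pos: [0.4742, 0.3374, 0.03]
eef_rot: [-180.0, -0.0, -24.9]
contact_force: [0.5, 0.2, 0.4]
gripper_width: 0.0873
gripper_force: 0.0
```

Call:
apply_moves(targets=[{"dp": [0, 0, 0], "yaw": 0}, {"dp": [0, 0, 0], "yaw": 0}, {"dp": [0, 0, 0], "yaw": 0}, {"dp": [0, 0, 0], "yaw": 0}, {"dp": [0, 0, 0], "yaw": 0}, {"dp": [0, 0, 0], "yaw": 0}, {"dp": [0, 0, 0], "yaw": 0}, {"dp": [0, 0, 0], "yaw": 0}, {"dp": [0, 0, 0.02], "yaw": 0}, {"dp": [0, 0, 0.05], "yaw": 0}, {"dp": [0, 0, 0.09], "yaw": 0}, {"dp": [0, 0, 0.13], "yaw": 0}, {"dp": [0, 0, 0.15], "yaw": 0}], grip=1)

```text
time_s: 9.43
tcp_pos: [0.4749, 0.3385, 0.1843]
eef_rot: [-179.7, -0.1, -24.8]
contact_force: [-0.0, 1.0, -0.3]
gripper_width: 0.0451
gripper_force: 30.0
```

Next target is (0.5065, -0.35), so dp is (0.033, -0.688).

Call:
apply_moves(targets=[{"dp": [0.01, -0.04, 0.01], "yaw": 0}, {"dp": [0.02, -0.08, 0.02], "yaw": 0}, {"dp": [0.03, -0.12, 0.02], "yaw": 0}, {"dp": [0.033, -0.16, 0.02], "yaw": 0}, {"dp": [0.033, -0.2, 0.02], "yaw": 0}, {"dp": [0.033, -0.24, 0.02], "yaw": 0}, {"dp": [0.033, -0.28, 0.02], "yaw": 0}, {"dp": [0.033, -0.32, 0.02], "yaw": 0}, {"dp": [0.033, -0.36, 0.02], "yaw": 0}, {"dp": [0.033, -0.4, 0.02], "yaw": 0}, {"dp": [0.033, -0.44, 0.02], "yaw": 0}, {"dp": [0.033, -0.48, 0.02], "yaw": 0}, {"dp": [0.033, -0.52, 0.02], "yaw": 0}, {"dp": [0.033, -0.56, 0.02], "yaw": 0}, {"dp": [0.033, -0.6, 0.02], "yaw": 0}, {"dp": [0.033, -0.64, 0.01], "yaw": 0}, {"dp": [0.033, -0.67, 0], "yaw": 0}, {"dp": [0.033, -0.687, -0.02], "yaw": 0}, {"dp": [0.033, -0.687, -0.05], "yaw": 0}, {"dp": [0.033, -0.687, -0.05], "yaw": 0}])

```text
time_s: 11.1
tcp_pos: [0.5028, -0.3491, 0.1233]
eef_rot: [-180.0, 0.6, -25.1]
contact_force: [-0.9, 1.1, -3.7]
gripper_width: 0.0453
gripper_force: 30.0
```

Call:
apply_moves(targets=[{"dp": [0, 0, -0.03], "yaw": 0}, {"dp": [0, 0, -0.06], "yaw": 0}, {"dp": [0, 0, -0.08], "yaw": 0}, {"dp": [0, 0, -0.09], "yaw": 0}, {"dp": [0, 0, -0.094], "yaw": 0}, {"dp": [0, 0, -0.094], "yaw": 0}, {"dp": [0, 0, -0.094], "yaw": 0}])

```text
time_s: 11.68
tcp_pos: [0.5078, -0.3497, 0.037]
eef_rot: [180.0, -0.1, -24.8]
contact_force: [0.2, 0.2, -1.0]
gripper_width: 0.0451
gripper_force: 30.0
```

Call:
apply_moves(targets=[{"dp": [0, 0, 0], "yaw": 0}, {"dp": [0, 0, 0], "yaw": 0}, {"dp": [0, 0, 0], "yaw": 0}, {"dp": [0, 0, 0], "yaw": 0}, {"dp": [0, 0, 0], "yaw": 0}, {"dp": [0, 0, 0.03], "yaw": 0}, {"dp": [0, 0, 0.07], "yaw": 0}, {"dp": [0, 0, 0.11], "yaw": 0}, {"dp": [0, 0, 0.15], "yaw": 0}], grip=-0.3)

```text
time_s: 12.43
tcp_pos: [0.5063, -0.3495, 0.1873]
eef_rot: [180.0, 0.0, -24.9]
contact_force: [0.2, -0.8, -0.1]
gripper_width: 0.0568
gripper_force: 0.0
```

```bash
python3 rings.py
```

```text
ring 92 0.546 0.31 0.023
12.4833 [ 0.5099 -0.3517  0.1968] 0.05705544425537424
```

Call:
apply_moves(targets=[{"dp": [0.01, 0.04, 0.01], "yaw": 0}, {"dp": [0.02, 0.08, 0.02], "yaw": 0}, {"dp": [0.03, 0.12, 0.02], "yaw": 0}, {"dp": [0.039, 0.16, 0.02], "yaw": 0}, {"dp": [0.039, 0.2, 0.02], "yaw": 0}, {"dp": [0.039, 0.24, 0.02], "yaw": 0}, {"dp": [0.039, 0.28, 0.02], "yaw": 0}, {"dp": [0.039, 0.32, 0.02], "yaw": 0}, {"dp": [0.039, 0.36, 0.02], "yaw": 0}, {"dp": [0.039, 0.4, 0.02], "yaw": 0}, {"dp": [0.039, 0.44, 0.02], "yaw": 0}, {"dp": [0.039, 0.48, 0.01], "yaw": 0}, {"dp": [0.039, 0.52, 0], "yaw": 0}, {"dp": [0.039, 0.56, 0], "yaw": 0}, {"dp": [0.039, 0.6, 0], "yaw": 0}, {"dp": [0.039, 0.64, 0], "yaw": 0}, {"dp": [0.039, 0.659, -0.02], "yaw": 0}, {"dp": [0.039, 0.659, -0.05], "yaw": 0}, {"dp": [0.039, 0.659, -0.07], "yaw": 0}, {"dp": [0.039, 0.659, -0.07], "yaw": 0}], grip=-1)

```text
time_s: 14.15
tcp_pos: [0.5432, 0.3082, 0.1108]
eef_rot: [179.6, 0.2, -24.9]
contact_force: [-0.8, -0.5, -1.0]
gripper_width: 0.0875
gripper_force: 0.0
```

Call:
apply_moves(targets=[{"dp": [0, 0, -0.03], "yaw": 0}, {"dp": [0, 0, -0.055], "yaw": 0}, {"dp": [0, 0, -0.07], "yaw": 0}, {"dp": [0, 0, -0.08], "yaw": 0}, {"dp": [0, 0, -0.086], "yaw": 0}, {"dp": [0, 0, -0.086], "yaw": 0}])

```text
time_s: 14.65
tcp_pos: [0.5459, 0.3092, 0.0294]
eef_rot: [180.0, 0.0, -24.9]
contact_force: [0.0, 0.8, 0.8]
gripper_width: 0.0877
gripper_force: 0.0
```

Call:
apply_moves(targets=[{"dp": [0, 0, 0], "yaw": 0}, {"dp": [0, 0, 0], "yaw": 0}, {"dp": [0, 0, 0], "yaw": 0}, {"dp": [0, 0, 0], "yaw": 0}, {"dp": [0, 0, 0], "yaw": 0}, {"dp": [0, 0, 0], "yaw": 0}, {"dp": [0, 0, 0], "yaw": 0}, {"dp": [0, 0, 0], "yaw": 0}, {"dp": [0, 0, 0.02], "yaw": 0}, {"dp": [0, 0, 0.05], "yaw": 0}, {"dp": [0, 0, 0.09], "yaw": 0}, {"dp": [0, 0, 0.13], "yaw": 0}, {"dp": [0, 0, 0.15], "yaw": 0}], grip=1)

```text
time_s: 15.73
tcp_pos: [0.5471, 0.3103, 0.1846]
eef_rot: [-179.7, -0.2, -24.8]
contact_force: [1.8, 1.2, 0.5]
gripper_width: 0.0454
gripper_force: 30.0
```

Call:
apply_moves(targets=[{"dp": [0, -0.04, 0.01], "yaw": 0}, {"dp": [0, -0.08, 0.02], "yaw": 0}, {"dp": [0, -0.12, 0.02], "yaw": 0}, {"dp": [0, -0.16, 0.02], "yaw": 0}, {"dp": [0, -0.2, 0.02], "yaw": 0}, {"dp": [0, -0.24, 0.02], "yaw": 0}, {"dp": [0, -0.28, 0.02], "yaw": 0}, {"dp": [0, -0.32, 0.02], "yaw": 0}, {"dp": [0, -0.36, 0.02], "yaw": 0}, {"dp": [0, -0.4, 0.02], "yaw": 0}, {"dp": [0.01, -0.44, 0.02], "yaw": 0}, {"dp": [0.017, -0.48, 0.02], "yaw": 0}, {"dp": [0.017, -0.52, 0.02], "yaw": 0}, {"dp": [0.017, -0.56, 0.02], "yaw": 0}, {"dp": [0.017, -0.6, 0.02], "yaw": 0}, {"dp": [0.017, -0.64, 0.01], "yaw": 0}, {"dp": [0.017, -0.659, -0.02], "yaw": 0}, {"dp": [0.017, -0.659, -0.05], "yaw": 0}, {"dp": [0.017, -0.659, -0.05], "yaw": 0}])

```text
time_s: 17.32
tcp_pos: [0.5583, -0.3493, 0.1224]
eef_rot: [-180.0, 0.6, -25.1]
contact_force: [-2.0, 0.1, -3.0]
gripper_width: 0.0456
gripper_force: 30.0
```

Call:
apply_moves(targets=[{"dp": [0, 0, -0.03], "yaw": 0}, {"dp": [0, 0, -0.06], "yaw": 0}, {"dp": [0, 0, -0.08], "yaw": 0}, {"dp": [0, 0, -0.09], "yaw": 0}, {"dp": [0, 0, -0.093], "yaw": 0}, {"dp": [0, 0, -0.093], "yaw": 0}, {"dp": [0, 0, -0.093], "yaw": 0}])

```text
time_s: 17.9
tcp_pos: [0.5639, -0.3497, 0.0384]
eef_rot: [180.0, -0.1, -24.8]
contact_force: [0.2, -0.4, -1.5]
gripper_width: 0.0455
gripper_force: 30.0
```

Call:
apply_moves(targets=[{"dp": [0, 0, 0], "yaw": 0}, {"dp": [0, 0, 0], "yaw": 0}, {"dp": [0, 0, 0], "yaw": 0}, {"dp": [0, 0, 0], "yaw": 0}, {"dp": [0, 0, 0], "yaw": 0}, {"dp": [0, 0, 0.03], "yaw": 0}, {"dp": [0, 0, 0.07], "yaw": 0}, {"dp": [0, 0, 0.11], "yaw": 0}, {"dp": [0, 0, 0.15], "yaw": 0}, {"dp": [0, 0, 0.15], "yaw": 0}], grip=-0.3)

```text
time_s: 18.73
tcp_pos: [0.5665, -0.3517, 0.1965]
eef_rot: [180.0, -0.8, -24.8]
contact_force: [1.9, -0.6, 1.1]
gripper_width: 0.0568
gripper_force: 0.0
```

Run:
```python
from h import *
S=cap('side'); st=get_state(); print(st['time_s'],st['tcp_pos'].round(4))
# wheel/knob from side
im=S['image']; a=plane(S,[(378.3,253)],.118); print('knob side',a)
q=np.stack(np.meshgrid(np.arange(330,395),np.arange(225,295)),-1).reshape(-1,2); p=depth(S,q); m=abs(p[:,2]-.074)<.006
print('wheel side',cv2.minEnclosingCircle(p[m,:2].astype(np.float32)))
m=(p[:,2]>.113)&(p[:,2]<.125); print('knob pts',p[m].mean(0),m.sum(),cv2.minEnclosingCircle(p[m,:2].astype(np.float32)))
m=(abs(p[:,2]-.095)<.01);print('knob side',p[m].mean(0),m.sum())
save('tray1.png',im[200:400,240:440],3)
```

```text
18.7833 [ 0.5652 -0.3507  0.1925]
knob side [[ 0.66739257 -0.18152653  0.118     ]]
wheel side ((0.5995191335678101, -0.10439431667327881), 0.06693944334983826)
knob pts [nan nan nan] 0 ((0.0, 0.0), 0.0)
knob side [nan nan nan] 0<stdin>:7: RuntimeWarning: Mean of empty slice.
  ret = um.true_divide(
<stdin>:8: RuntimeWarning: Mean of empty slice.
```

View pics/tray1.png

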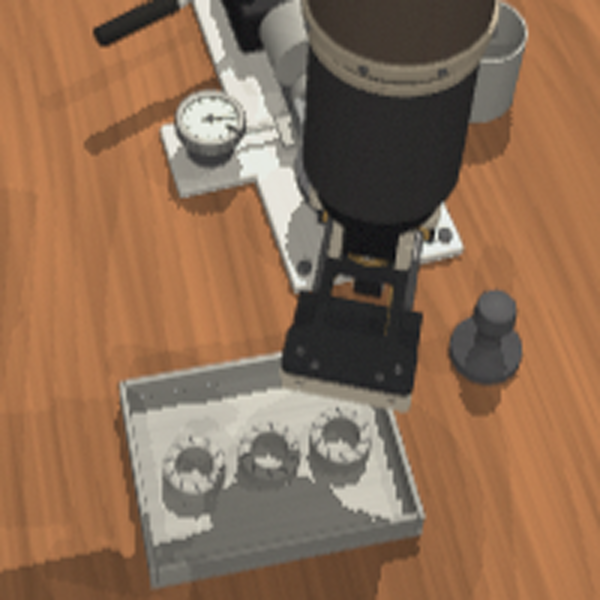

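All three rings are upright in the tray, so on to the knob.

Call:
apply_moves(targets=[{"dp": [0.02, 0.035, 0.0], "yaw": 0}, {"dp": [0.04, 0.07, 0.0], "yaw": 0}, {"dp": [0.06, 0.1, 0], "yaw": 0}, {"dp": [0.08, 0.135, 0], "yaw": 0}, {"dp": [0.102, 0.17, 0], "yaw": 0}, {"dp": [0.102, 0.17, 0], "yaw": 0}, {"dp": [0.102, 0.17, 0], "yaw": 0}, {"dp": [0.102, 0.17, -0.02], "yaw": 0}, {"dp": [0.102, 0.17, -0.04], "yaw": 0}, {"dp": [0.102, 0.17, -0.06], "yaw": 0}, {"dp": [0.102, 0.17, -0.07], "yaw": 0}, {"dp": [0.102, 0.17, -0.081], "yaw": 0}, {"dp": [0.102, 0.17, -0.081], "yaw": 0}, {"dp": [0.102, 0.17, -0.081], "yaw": 0}], grip=-0.2)

```text
time_s: 19.95
tcp_pos: [0.6645, -0.1801, 0.1055]
eef_rot: [180.0, 0.0, -24.9]
contact_force: [-0.3, -0.5, 0.8]
gripper_width: 0.0525
gripper_force: 0.0
```

Call:
apply_moves(targets=[{"dp": [0, 0, 0], "yaw": 0}, {"dp": [0, 0, 0], "yaw": 0}, {"dp": [0, 0, 0], "yaw": 0}, {"dp": [0, 0, 0], "yaw": 0}, {"dp": [0, 0, 0], "yaw": 0}, {"dp": [0, 0, 0], "yaw": 0}, {"dp": [0, 0, 0], "yaw": 0}], grip=1, squeeze=15)

```text
time_s: 20.53
tcp_pos: [0.6649, -0.1795, 0.1059]
eef_rot: [-180.0, -0.0, -24.8]
contact_force: [-0.6, -0.1, 1.4]
gripper_width: 0.0197
gripper_force: 15.0
```

Run:
```python
from h import *
st=get_state(); print(st['time_s'],st['tcp_pos'].round(4),st['contact_force'],st['gripper_width'],st['joints'])
```

```text
20.5333 [ 0.6649 -0.1795  0.1059] [-0.57101936 -0.12468804  1.3837208 ] 0.01966896827494895 [ 1.06267372e+00  2.80438118e+01 -7.24549723e+00  9.22055294e-03
 -5.46832764e+01  6.40846930e+01]
```

Run:
```python
import numpy as np
a0=-47.4
print([[round(.0445*(np.cos(np.radians(a0-d))-np.cos(np.radians(a0))),3),round(.0445*(np.sin(np.radians(a0-d))-np.sin(np.radians(a0))),3)] for d in range(18,361,18)])
```

```text
[[np.float64(-0.012), np.float64(-0.008)], [np.float64(-0.025), np.float64(-0.011)], [np.float64(-0.039), np.float64(-0.011)], [np.float64(-0.052), np.float64(-0.006)], [np.float64(-0.063), np.float64(0.003)], [np.float64(-0.071), np.float64(0.014)], [np.float64(-0.074), np.float64(0.028)], [np.float64(-0.074), np.float64(0.042)], [np.float64(-0.069), np.float64(0.055)], [np.float64(-0.06), np.float64(0.066)], [np.float64(-0.049), np.float64(0.073)], [np.float64(-0.035), np.float64(0.077)], [np.float64(-0.021), np.float64(0.076)], [np.float64(-0.008), np.float64(0.072)], [np.float64(0.003), np.float64(0.063)], [np.float64(0.01), np.float64(0.051)], [np.float64(0.014), np.float64(0.038)], [np.float64(0.014), np.float64(0.024)], [np.float64(0.009), np.float64(0.011)], [np.float64(0.0), np.float64(0.0)]]
```

Call:
apply_moves(targets=[{"dp": [-0.012, -0.008, 0], "yaw": 0}, {"dp": [-0.025, -0.011, 0], "yaw": 0}, {"dp": [-0.039, -0.011, 0], "yaw": 0}, {"dp": [-0.052, -0.006, 0], "yaw": 0}, {"dp": [-0.063, 0.003, 0], "yaw": 0}, {"dp": [-0.071, 0.014, 0], "yaw": 0}, {"dp": [-0.074, 0.028, 0], "yaw": 0}, {"dp": [-0.074, 0.042, 0], "yaw": 0}, {"dp": [-0.069, 0.055, 0], "yaw": 0}, {"dp": [-0.06, 0.066, 0], "yaw": 0}, {"dp": [-0.06, 0.066, 0], "yaw": 0}])

```text
time_s: 21.45
tcp_pos: [0.6074, -0.1107, 0.1058]
eef_rot: [-179.9, -0.1, -24.7]
contact_force: [-1.1, 3.9, 8.6]
gripper_width: 0.0197
gripper_force: 15.0
```

Run:
```python
from h import *
st=get_state(); print(st['time_s'],st['tcp_pos'].round(4),st['contact_force'],st['gripper_width'],st['moment'])
```

```text
21.45 [ 0.6074 -0.1107  0.1058] [-1.12820109  3.87976359  8.56484144] 0.019744305825491276 [ 1.43536608  0.52784249 -0.01138968]
```

Call:
apply_moves(targets=[{"dp": [0.011, 0.007, 0], "yaw": 0}, {"dp": [0.025, 0.011, 0], "yaw": 0}, {"dp": [0.039, 0.01, 0], "yaw": 0}, {"dp": [0.052, 0.006, 0], "yaw": 0}, {"dp": [0.063, -0.003, 0], "yaw": 0}, {"dp": [0.07, -0.015, 0], "yaw": 0}, {"dp": [0.074, -0.028, 0], "yaw": 0}, {"dp": [0.074, -0.042, 0], "yaw": 0}, {"dp": [0.069, -0.055, 0], "yaw": 0}, {"dp": [0.06, -0.066, 0], "yaw": 0}, {"dp": [0.06, -0.066, 0], "yaw": 0}])

```text
time_s: 22.37
tcp_pos: [0.6643, -0.1802, 0.1059]
eef_rot: [-180.0, 0.0, -24.9]
contact_force: [-1.9, 1.1, 4.3]
gripper_width: 0.0194
gripper_force: 15.0
```

Call:
apply_moves(targets=[{"dp": [-0.012, -0.008, 0], "yaw": 0}, {"dp": [-0.025, -0.011, 0], "yaw": 0}, {"dp": [-0.039, -0.011, 0], "yaw": 0}, {"dp": [-0.052, -0.006, 0], "yaw": 0}, {"dp": [-0.063, 0.003, 0], "yaw": 0}, {"dp": [-0.071, 0.014, 0], "yaw": 0}, {"dp": [-0.074, 0.028, 0], "yaw": 0}, {"dp": [-0.074, 0.042, 0], "yaw": 0}, {"dp": [-0.069, 0.055, 0], "yaw": 0}, {"dp": [-0.06, 0.066, 0], "yaw": 0}, {"dp": [-0.049, 0.073, 0], "yaw": 0}, {"dp": [-0.035, 0.077, 0], "yaw": 0}, {"dp": [-0.021, 0.076, 0], "yaw": 0}, {"dp": [-0.008, 0.072, 0], "yaw": 0}, {"dp": [0.003, 0.063, 0], "yaw": 0}, {"dp": [0.01, 0.051, 0], "yaw": 0}, {"dp": [0.014, 0.038, 0], "yaw": 0}, {"dp": [0.014, 0.024, 0], "yaw": 0}, {"dp": [0.009, 0.011, 0], "yaw": 0}, {"dp": [0, 0, 0], "yaw": 0}])

```text
time_s: 24.03
tcp_pos: [0.666, -0.1791, 0.1057]
eef_rot: [-179.9, 0.0, -24.8]
contact_force: [-5.6, 7.5, 9.7]
gripper_width: 0.0195
gripper_force: 15.0
```

Run:
```python
from h import *
st=get_state(); print(st['time_s'],st['tcp_pos'].round(4),st['contact_force'],st['gripper_width'],st['moment'])
T=cap('top'); P=depth(T,np.stack(np.meshgrid(np.arange(300,400),np.arange(190,220)),-1).reshape(-1,2))
save('g1.png',np.hstack([cv2.resize(T['image'][180:260,290:390],None,fx=3.5,fy=3.5,interpolation=2),cv2.resize(cap('side')['image'][190:270,280:380],None,fx=3.5,fy=3.5,interpolation=2)]))
```

```text
24.0333 [ 0.666  -0.1791  0.1057] [-5.56923123  7.54210346  9.73539981] 0.019514016082073628 [ 3.19262809  1.78234651 -0.0288459 ]
```

View pics/g1.png

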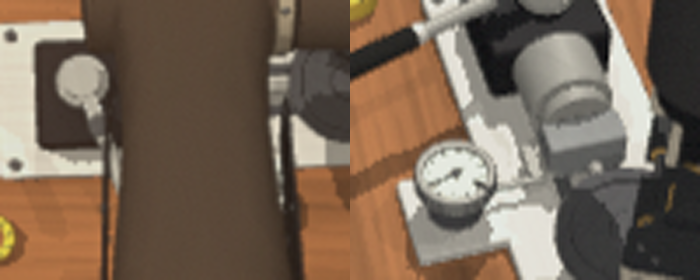

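Call:
apply_moves(targets=[{"dp": [-0.006, -0.005, 0], "yaw": 0}, {"dp": [-0.012, -0.008, 0], "yaw": 0}, {"dp": [-0.017, -0.009, 0], "yaw": 0}, {"dp": [-0.021, -0.011, 0], "yaw": 0}, {"dp": [-0.021, -0.011, 0], "yaw": 0}])

```text
time_s: 24.55
tcp_pos: [0.6444, -0.1908, 0.1059]
eef_rot: [-180.0, -0.1, -24.8]
contact_force: [0.4, -2.4, 4.1]
gripper_width: 0.0198
gripper_force: 15.0
```

Call:
apply_moves(targets=[{"dp": [-0.002, 0, 0], "yaw": 0}, {"dp": [-0.004, 0, 0], "yaw": 0}, {"dp": [-0.006, 0, 0], "yaw": 0}, {"dp": [-0.006, 0, 0], "yaw": 0}])

```text
time_s: 24.88
tcp_pos: [0.6421, -0.191, 0.1059]
eef_rot: [-179.9, -0.5, -24.8]
contact_force: [14.2, -6.9, -5.3]
gripper_width: 0.0195
gripper_force: 15.0
```

The wheel is at its stop, at 14 N. Releasing, lifting and going above the gauge with the yaw turned.

Call:
apply_moves(targets=[{"dp": [0.004, 0, 0], "yaw": 0}, {"dp": [0.004, 0, 0], "yaw": 0}, {"dp": [0.004, 0, 0], "yaw": 0}, {"dp": [0.004, 0, 0], "yaw": 0}, {"dp": [0.004, 0, 0], "yaw": 0}, {"dp": [0.004, 0, 0.03], "yaw": 0}, {"dp": [0.004, 0, 0.06], "yaw": 0}, {"dp": [0, 0, 0.08], "yaw": 0}, {"dp": [0, 0, 0.08], "yaw": 0}], grip=-0.3)

```text
time_s: 25.63
tcp_pos: [0.6395, -0.191, 0.191]
eef_rot: [-179.9, -0.4, -24.8]
contact_force: [1.5, -0.2, 1.3]
gripper_width: 0.0571
gripper_force: 0.0
```

Call:
apply_moves(targets=[{"dp": [-0.02, 0.02, 0], "yaw": 7}, {"dp": [-0.04, 0.045, 0], "yaw": 14}, {"dp": [-0.06, 0.07, 0], "yaw": 21}, {"dp": [-0.08, 0.095, 0], "yaw": 28}, {"dp": [-0.1, 0.12, 0], "yaw": 35}, {"dp": [-0.115, 0.133, 0], "yaw": 42}, {"dp": [-0.115, 0.133, 0], "yaw": 49}, {"dp": [-0.115, 0.133, 0], "yaw": 55}, {"dp": [-0.115, 0.133, 0], "yaw": 55}, {"dp": [-0.115, 0.133, 0], "yaw": 55}], grip=-1)

```text
time_s: 26.47
tcp_pos: [0.5225, -0.0574, 0.1856]
eef_rot: [-180.0, -0.0, 30.0]
contact_force: [-0.4, -0.0, 0.1]
gripper_width: 0.0879
gripper_force: 0.0
```

```bash
cat > gz.py <<'E'
import sys
from h import *
T=cap('side'); st=get_state(); print(st['time_s'],st['tcp_pos'].round(4),st['eef_rot'],st['joints'][5])
R=rect(T,.484,.564,-.098,-.018,.058,.0002); save(sys.argv[1],R,1.4)
E
python3 gz.py z1.png
```

```text
26.5167 [ 0.5226 -0.0576  0.1855] [-1.79995132e+02  1.66652941e-03  2.99217246e+01] 104.82238036890466
```

View pics/z1.png

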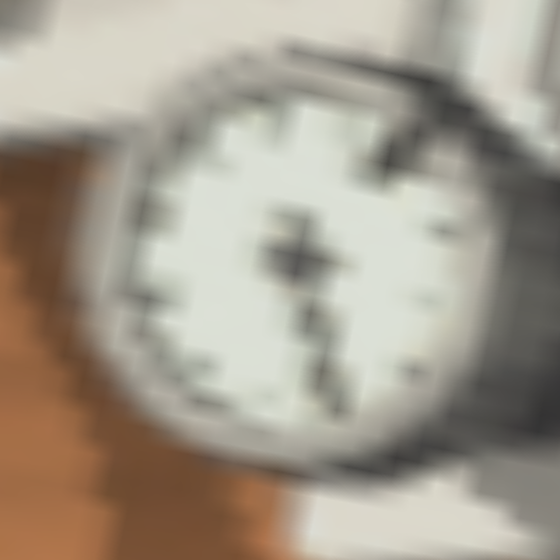

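The gauge centre is at (297,258), the needle tip at (340,412), about -165°, and the zero mark at (400,150), about -44°. That means turning about 122° clockwise, in two strokes.

Call:
apply_moves(targets=[{"dp": [0.0015, 0, -0.03], "yaw": 0}, {"dp": [0.0015, 0, -0.06], "yaw": 0}, {"dp": [0.0015, 0, -0.085], "yaw": 0}, {"dp": [0.0015, 0, -0.1], "yaw": 0}, {"dp": [0.0015, 0, -0.11], "yaw": 0}, {"dp": [0.0015, 0, -0.12], "yaw": 0}, {"dp": [0.0015, 0, -0.12], "yaw": 0}, {"dp": [0.0015, 0, -0.12], "yaw": 0}])

```text
time_s: 27.18
tcp_pos: [0.5245, -0.0577, 0.0656]
eef_rot: [180.0, 0.0, 30.1]
contact_force: [0.4, 0.3, -0.5]
gripper_width: 0.0878
gripper_force: 0.0
```

Call:
apply_moves(targets=[{"dp": [0, 0, 0], "yaw": 0}, {"dp": [0, 0, 0], "yaw": 0}, {"dp": [0, 0, 0], "yaw": 0}, {"dp": [0, 0, 0], "yaw": 0}, {"dp": [0, 0, 0], "yaw": 0}, {"dp": [0, 0, 0], "yaw": 0}], grip=1, squeeze=20)

```text
time_s: 27.68
tcp_pos: [0.5251, -0.0582, 0.0662]
eef_rot: [179.9, -0.1, 30.2]
contact_force: [2.6, -6.7, -0.2]
gripper_width: 0.0596
gripper_force: 20.0
```

Call:
apply_moves(targets=[{"dp": [0, 0, 0], "yaw": -5}, {"dp": [0, 0, 0], "yaw": -10}, {"dp": [0, 0, 0], "yaw": -16}, {"dp": [0, 0, 0], "yaw": -22}, {"dp": [0, 0, 0], "yaw": -28}, {"dp": [0, 0, 0], "yaw": -34}, {"dp": [0, 0, 0], "yaw": -40}, {"dp": [0, 0, 0], "yaw": -46}, {"dp": [0, 0, 0], "yaw": -52}, {"dp": [0, 0, 0], "yaw": -57}, {"dp": [0, 0, 0], "yaw": -62}, {"dp": [0, 0, 0], "yaw": -62}, {"dp": [0, 0, 0], "yaw": -62}])

```text
time_s: 28.77
tcp_pos: [0.525, -0.0586, 0.0662]
eef_rot: [180.0, -0.1, -31.9]
contact_force: [2.5, -8.5, 0.3]
gripper_width: 0.0589
gripper_force: 20.0
```

Call:
apply_moves(targets=[{"dp": [0, 0, 0], "yaw": 0}, {"dp": [0, 0, 0], "yaw": 0}, {"dp": [0, 0, 0], "yaw": 0}, {"dp": [0, 0, 0], "yaw": 0}, {"dp": [0, 0, 0], "yaw": 0}, {"dp": [0, 0, 0.03], "yaw": 0}, {"dp": [0, 0, 0.06], "yaw": 0}, {"dp": [0, 0, 0.08], "yaw": 0}, {"dp": [0, 0, 0.08], "yaw": 0}], grip=-1)

```text
time_s: 29.52
tcp_pos: [0.5268, -0.0571, 0.1501]
eef_rot: [-179.7, -0.3, -31.8]
contact_force: [1.5, 0.5, 0.1]
gripper_width: 0.0876
gripper_force: 0.0
```

```bash
python3 gz.py z2.png
```

```text
29.5667 [ 0.5257 -0.0571  0.148 ] [-179.80255805   -0.20499698  -31.82806805] 43.081820901002544
```

View pics/z2.png

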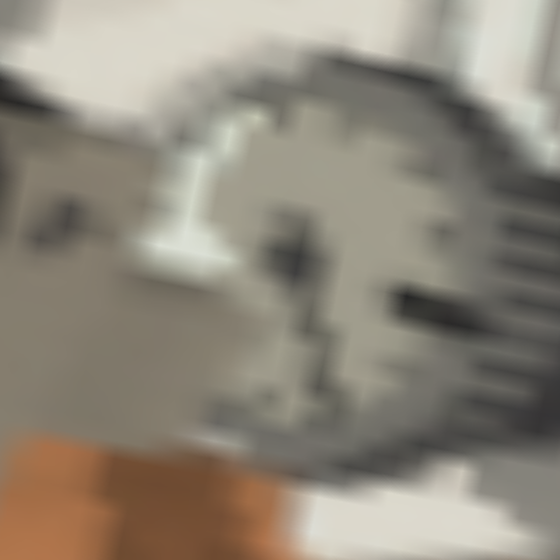

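The zero mark is now at (440,313), about -110°, and the needle at (330,405), about -166°. About 56° is left.

Call:
apply_moves(targets=[{"dp": [-0.001, 0, 0], "yaw": 7}, {"dp": [-0.001, 0, 0], "yaw": 14}, {"dp": [-0.001, 0, 0], "yaw": 21}, {"dp": [-0.001, 0, 0], "yaw": 28}, {"dp": [-0.001, 0, 0], "yaw": 35}, {"dp": [-0.001, 0, 0], "yaw": 42}, {"dp": [-0.001, 0, 0], "yaw": 49}, {"dp": [-0.001, 0, 0], "yaw": 56}, {"dp": [-0.001, 0, 0], "yaw": 60}, {"dp": [-0.001, 0, -0.03], "yaw": 60}, {"dp": [-0.001, 0, -0.055], "yaw": 60}, {"dp": [-0.001, 0, -0.07], "yaw": 60}, {"dp": [-0.001, 0, -0.08], "yaw": 60}, {"dp": [-0.001, 0, -0.08], "yaw": 60}, {"dp": [-0.001, 0, -0.08], "yaw": 60}])

```text
time_s: 30.82
tcp_pos: [0.523, -0.0576, 0.0651]
eef_rot: [-180.0, 0.1, 28.2]
contact_force: [0.2, 0.2, 0.7]
gripper_width: 0.0877
gripper_force: 0.0
```

Call:
apply_moves(targets=[{"dp": [0, 0, 0], "yaw": 0}, {"dp": [0, 0, 0], "yaw": 0}, {"dp": [0, 0, 0], "yaw": 0}, {"dp": [0, 0, 0], "yaw": 0}, {"dp": [0, 0, 0], "yaw": 0}, {"dp": [0, 0, 0], "yaw": 0}], grip=1)

```text
time_s: 31.32
tcp_pos: [0.5244, -0.0585, 0.0663]
eef_rot: [179.9, -0.1, 28.2]
contact_force: [3.6, -9.0, 0.3]
gripper_width: 0.0596
gripper_force: 20.0
```

Call:
apply_moves(targets=[{"dp": [0, 0, 0], "yaw": -5}, {"dp": [0, 0, 0], "yaw": -10}, {"dp": [0, 0, 0], "yaw": -16}, {"dp": [0, 0, 0], "yaw": -22}, {"dp": [0, 0, 0], "yaw": -28}, {"dp": [0, 0, 0], "yaw": -34}, {"dp": [0, 0, 0], "yaw": -40}, {"dp": [0, 0, 0], "yaw": -46}, {"dp": [0, 0, 0], "yaw": -52}, {"dp": [0, 0, 0], "yaw": -56}, {"dp": [0, 0, 0], "yaw": -56}, {"dp": [0, 0, 0], "yaw": -56}])

```text
time_s: 32.32
tcp_pos: [0.5244, -0.0582, 0.0664]
eef_rot: [-180.0, -0.1, -27.9]
contact_force: [3.0, -6.5, 0.6]
gripper_width: 0.0594
gripper_force: 20.0
```

Call:
apply_moves(targets=[{"dp": [0, 0, 0], "yaw": 0}, {"dp": [0, 0, 0], "yaw": 0}, {"dp": [0, 0, 0], "yaw": 0}, {"dp": [0, 0, 0], "yaw": 0}, {"dp": [0, 0, 0], "yaw": 0}, {"dp": [0, 0, 0.03], "yaw": 0}, {"dp": [0, 0, 0.06], "yaw": 0}, {"dp": [0, 0, 0.1], "yaw": 0}, {"dp": [0, 0, 0.14], "yaw": 7}, {"dp": [0, 0, 0.14], "yaw": 14}, {"dp": [0, 0, 0.14], "yaw": 21}, {"dp": [0, 0, 0.14], "yaw": 28}, {"dp": [0, 0, 0.14], "yaw": 35}, {"dp": [0, 0, 0.14], "yaw": 42}, {"dp": [0, 0, 0.14], "yaw": 49}, {"dp": [0, 0, 0.14], "yaw": 56}, {"dp": [0, 0, 0.14], "yaw": 56}], grip=-1)

```text
time_s: 33.73
tcp_pos: [0.5231, -0.0574, 0.2055]
eef_rot: [-180.0, 0.0, 28.5]
contact_force: [0.4, -0.3, -0.1]
gripper_width: 0.0877
gripper_force: 0.0
```

```bash
python3 gz.py z3.png
```

```text
33.7833 [ 0.5231 -0.0574  0.2055] [-1.79992543e+02  7.47646854e-03  2.80369263e+01] 102.93600221707939
```

View pics/z3.png

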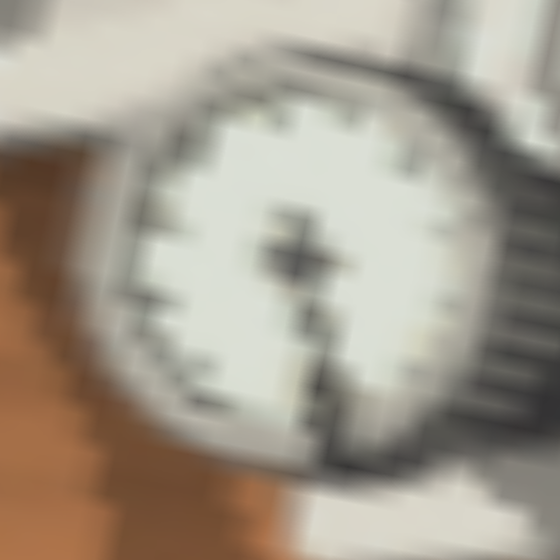

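Run:
```python
import cv2,numpy as np
for n in('z1','z2','z3'):
    g=255-cv2.imread(f'pics/{n}.png',0).astype(np.float32)
    p=cv2.warpPolar(g,(224,360),(297,258),224,cv2.INTER_LINEAR)  # rows angle cw from right(deg): 90=down
    for lo,hi in((50,90),(100,130),(130,150),(150,170),(170,190)):
        b=p[60:125,lo:hi].mean(1); b0=np.clip(b-np.median(b)-20,0,None)
        print(n,lo/7,hi/7,'peak',60+b.argmax(),'cent',round((np.arange(60,125)*b0).sum()/max(b0.sum(),1),1),b[::5].astype(int))
```

```text
z1 7.142857142857143 12.857142857142858 peak 76 cent 75.6 [ 78  97 112 118 115 100  81  64  48  43  41  38  36]
z1 14.285714285714286 18.571428571428573 peak 77 cent 77.3 [ 38  55  87 119 118  85  52  44  37  35  34  34  34]
z1 18.571428571428573 21.428571428571427 peak 76 cent 76.2 [ 37  56  92 115 107  73  47  42  48  46  41  39  36]
z1 21.428571428571427 24.285714285714285 peak 75 cent 74.9 [ 57  57  87 115  85  65  52  46  47  53  59  76  80]
z1 24.285714285714285 27.142857142857142 peak 124 cent 0.0 [88 86 84 84 80 81 79 79 88 89 86 84 92]
z2 7.142857142857143 12.857142857142858 peak 78 cent 78.2 [115 128 141 149 151 143 132 122 112 111 113 114 114]
z2 14.285714285714286 18.571428571428573 peak 78 cent 78.7 [102 105 122 145 151 135 116 109 103 103 104 109 117]
z2 18.571428571428573 21.428571428571427 peak 79 cent 78.1 [102 108 130 152 155 135 113 114 127 124 114 115 118]
z2 21.428571428571427 24.285714285714285 peak 76 cent 17.3 [122 120 138 155 148 143 126 119 127 134 140 140 135]
z2 24.285714285714285 27.142857142857142 peak 78 cent 0.0 [141 141 141 148 148 146 143 144 144 140 138 147 142]
z3 7.142857142857143 12.857142857142858 peak 76 cent 75.6 [ 78  97 112 119 116 101  82  64  49  44  41  39  36]
z3 14.285714285714286 18.571428571428573 peak 78 cent 77.7 [ 39  62  98 133 137 102  63  50  39  36  35  35  35]
z3 18.571428571428573 21.428571428571427 peak 80 cent 77.6 [ 44  81 121 151 162 126  75  50  41  38  38  37  36]
z3 21.428571428571427 24.285714285714285 peak 77 cent 78.8 [ 71  92 120 156 157 146  93  59  60  63  66  82  85]
z3 24.285714285714285 27.142857142857142 peak 79 cent 79.2 [ 86  94 110 146 171 132  95  79  83  84  84  85  96]
```

The mark and needle agree to within about 4° in the side view. I'll move aside and confirm from the top, and measure the wrench in the same look.

Call:
apply_moves(targets=[{"dp": [-0.01, 0.04, 0.02], "yaw": -7}, {"dp": [-0.02, 0.08, 0.02], "yaw": -14}, {"dp": [-0.03, 0.12, 0.02], "yaw": -21}, {"dp": [-0.04, 0.16, 0.02], "yaw": -28}, {"dp": [-0.04, 0.2, 0.02], "yaw": -35}, {"dp": [-0.04, 0.24, 0.02], "yaw": -42}, {"dp": [-0.04, 0.28, 0.02], "yaw": -49}, {"dp": [-0.04, 0.3, 0.02], "yaw": -56}, {"dp": [-0.04, 0.3, 0.02], "yaw": -56}, {"dp": [-0.04, 0.3, 0.02], "yaw": -56}])

```text
time_s: 34.62
tcp_pos: [0.4829, 0.2449, 0.2251]
eef_rot: [180.0, 0.0, -28.1]
contact_force: [0.0, 1.0, 0.3]
gripper_width: 0.0877
gripper_force: 0.0
```

Run:
```python
from h import *
T=cap('top'); S=cap('side'); st=get_state(); print(st['time_s'],st['tcp_pos'].round(4),st['eef_rot'])
save('t4.png',np.hstack([rect(T,.484,.564,-.098,-.018,.055,.0002),rect(S,.484,.564,-.098,-.018,.055,.0002)]))
for c,n in((T,'top'),(S,'side')):
    q=np.stack(np.meshgrid(np.arange(640),np.arange(400)),-1).reshape(-1,2); p=depth(c,q); im=c['image'].reshape(-1,3).astype(int)
    m=(abs(p[:,2]-.095)<.012)&(p[:,0]>.42)&(p[:,0]<.58)&(p[:,1]>-.05)&(p[:,1]<.1)&(im.max(1)<75)
    h=p[m]; mu=h.mean(0); u=np.linalg.svd(h[:,:2]-mu[:2])[2][0]; s=(h[:,:2]-mu[:2])@u
    print(n,'grip',m.sum(),mu.round(4),np.degrees(np.arctan2(u[1],u[0])).round(1),s.min(),s.max(),h[:,2].max())
    m=(p[:,2]>.085)&(p[:,2]<.125)&(abs(p[:,0]-.628)<.04)&(abs(p[:,1]-.1)<.04)
    print(' nut',m.sum(),cv2.minEnclosingCircle(p[m,:2].astype(np.float32)),np.percentile(p[m,2],[5,50,95]))
```

```text
34.7167 [0.4829 0.2424 0.2252] [ 1.79953350e+02  1.87017503e-02 -2.78357860e+01]
top grip 130 [0.477  0.0366 0.0982] -158.8 -0.03903358360702847 0.03729546139775424 0.10655103891055528
 nut 138 ((0.6184980869293213, 0.08796687424182892), 0.032394155859947205) [0.09218141 0.09685517 0.10040354]
side grip 198 [0.4791 0.0315 0.0953] -159.6 -0.09109367797124279 0.03717549239435932 0.10260119223079289
 nut 173 ((0.6190037727355957, 0.08699359744787216), 0.03446001932024956) [0.08761514 0.09416968 0.09851698]
```

View pics/t4.png

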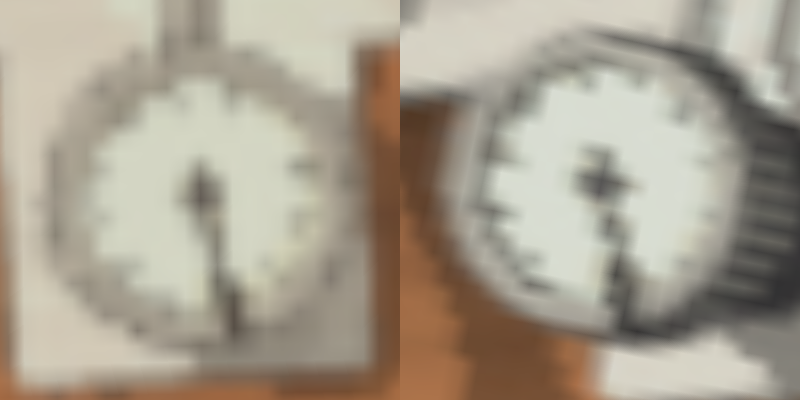

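From the top, needle and zero mark lie on one line from (200,195) to (235,335), so they are aligned. The wrench grip's middle is at about (0.487, 0.041) at 201°, and the nut is at about (0.631, 0.097). Going to grip the handle.

Call:
apply_moves(targets=[{"dp": [0, -0.03, 0], "yaw": 7}, {"dp": [0, -0.06, 0], "yaw": 14}, {"dp": [0, -0.09, 0], "yaw": 21}, {"dp": [0, -0.12, 0], "yaw": 28}, {"dp": [0, -0.15, 0], "yaw": 35}, {"dp": [0.003, -0.18, 0], "yaw": 42}, {"dp": [0.0035, -0.201, 0], "yaw": 49}, {"dp": [0.0035, -0.201, -0.03], "yaw": 49}, {"dp": [0.0035, -0.201, -0.06], "yaw": 49}, {"dp": [0.0035, -0.201, -0.09], "yaw": 49}, {"dp": [0.0035, -0.201, -0.11], "yaw": 49}, {"dp": [0.0035, -0.201, -0.125], "yaw": 49}, {"dp": [0.0035, -0.201, -0.133], "yaw": 49}, {"dp": [0.0035, -0.201, -0.133], "yaw": 49}, {"dp": [0.0035, -0.201, -0.133], "yaw": 49}])

```text
time_s: 35.97
tcp_pos: [0.4868, 0.0408, 0.093]
eef_rot: [180.0, -0.0, 21.1]
contact_force: [-0.3, 0.7, -0.0]
gripper_width: 0.0875
gripper_force: 0.0
```

Call:
apply_moves(targets=[{"dp": [0, 0, 0], "yaw": 0}, {"dp": [0, 0, 0], "yaw": 0}, {"dp": [0, 0, 0], "yaw": 0}, {"dp": [0, 0, 0], "yaw": 0}, {"dp": [0, 0, 0], "yaw": 0}, {"dp": [0, 0, 0], "yaw": 0}, {"dp": [0, 0, 0], "yaw": 0}, {"dp": [0, 0, 0], "yaw": 0}, {"dp": [0, 0, 0], "yaw": 0}], grip=1, squeeze=15)

```text
time_s: 36.72
tcp_pos: [0.4867, 0.0415, 0.0925]
eef_rot: [180.0, 0.0, 21.1]
contact_force: [-0.8, -0.5, 0.1]
gripper_width: 0.0332
gripper_force: 0.0
```

Run:
```python
import numpy as np
N=np.array([.631,.097]); f=lambda a:np.array([np.cos(np.radians(a)),np.sin(np.radians(a))])
p0=N+.155*f(201.2)
for a in range(196,157,-3): print(a,(N+.155*f(a)-p0).round(4))
for s in (161,158.5,156):
    print('bend from',s,[(b,(N+.045*f(s)+.11*f(s-b)-N-.155*f(s)).round(4).tolist()) for b in(5,10,15)])
```

```text
196 [-0.0045  0.0133]
193 [-0.0065  0.0212]
190 [-0.0081  0.0291]
187 [-0.0093  0.0372]
184 [-0.0101  0.0452]
181 [-0.0105  0.0533]
178 [-0.0104  0.0615]
175 [-0.0099  0.0696]
172 [-0.009   0.0776]
169 [-0.0076  0.0856]
166 [-0.0059  0.0935]
163 [-0.0037  0.1014]
160 [-0.0011  0.1091]
bend from 161 [(5, [0.0035, 0.0089]), (10, [0.0078, 0.0175]), (15, [0.0128, 0.0257])]
bend from 158.5 [(5, [0.0039, 0.0088]), (10, [0.0086, 0.0172]), (15, [0.0139, 0.0251])]
bend from 156 [(5, [0.0043, 0.0086]), (10, [0.0093, 0.0168]), (15, [0.015, 0.0245])]
```

Call:
apply_moves(targets=[{"dp": [0, 0, 0], "yaw": 0}, {"dp": [0, 0, 0], "yaw": 0}, {"dp": [0, 0, 0], "yaw": 0}, {"dp": [0, 0, 0], "yaw": 0}, {"dp": [0, 0, 0], "yaw": 0}])

```text
time_s: 37.13
tcp_pos: [0.4866, 0.0413, 0.0925]
eef_rot: [180.0, 0.0, 21.1]
contact_force: [-0.0, -1.4, -0.4]
gripper_width: 0.0183
gripper_force: 15.0
```

Call:
apply_moves(targets=[{"dp": [-0.0025, 0.0065, 0], "yaw": -2.5}, {"dp": [-0.0045, 0.0133, 0], "yaw": -5}, {"dp": [-0.0065, 0.0212, 0], "yaw": -8}, {"dp": [-0.0081, 0.0291, 0], "yaw": -11}, {"dp": [-0.0093, 0.0372, 0], "yaw": -14}, {"dp": [-0.0101, 0.0452, 0], "yaw": -17}, {"dp": [-0.0105, 0.0533, 0], "yaw": -20}, {"dp": [-0.0104, 0.0615, 0], "yaw": -23}, {"dp": [-0.0104, 0.0615, 0], "yaw": -23}, {"dp": [-0.0104, 0.0615, 0], "yaw": -23}])

```text
time_s: 37.97
tcp_pos: [0.4762, 0.1031, 0.0925]
eef_rot: [-180.0, 0.0, -1.8]
contact_force: [-1.2, 0.5, 0.4]
gripper_width: 0.0176
gripper_force: 15.0
```

Call:
apply_moves(targets=[{"dp": [0.0005, 0.0081, 0], "yaw": -3}, {"dp": [0.0014, 0.0161, 0], "yaw": -6}, {"dp": [0.0028, 0.0241, 0], "yaw": -9}, {"dp": [0.0045, 0.032, 0], "yaw": -12}, {"dp": [0.0055, 0.036, 0], "yaw": -13.5}, {"dp": [0.0055, 0.036, 0], "yaw": -13.5}])

```text
time_s: 38.47
tcp_pos: [0.4817, 0.1391, 0.0924]
eef_rot: [180.0, 0.0, -15.3]
contact_force: [-2.5, 0.7, 0.5]
gripper_width: 0.0179
gripper_force: 15.0
```

Call:
apply_moves(targets=[{"dp": [0.0012, 0.0039, 0], "yaw": -1.5}, {"dp": [0.0012, 0.0039, 0], "yaw": -1.5}])

```text
time_s: 38.63
tcp_pos: [0.4827, 0.1426, 0.0924]
eef_rot: [180.0, 0.0, -16.8]
contact_force: [-3.5, 1.3, 0.6]
gripper_width: 0.018
gripper_force: 15.0
```

Call:
apply_moves(targets=[{"dp": [0.0012, 0.0039, 0], "yaw": -1.5}, {"dp": [0.0012, 0.0039, 0], "yaw": -1.5}])

```text
time_s: 38.8
tcp_pos: [0.484, 0.1465, 0.0924]
eef_rot: [180.0, 0.0, -18.3]
contact_force: [-2.8, 0.4, 0.7]
gripper_width: 0.0184
gripper_force: 15.0
```

Call:
apply_moves(targets=[{"dp": [0.0014, 0.0038, 0], "yaw": -1.5}, {"dp": [0.0014, 0.0038, 0], "yaw": -1.5}])

```text
time_s: 38.97
tcp_pos: [0.4853, 0.1503, 0.0924]
eef_rot: [180.0, 0.0, -19.8]
contact_force: [-3.3, 0.4, 1.5]
gripper_width: 0.0177
gripper_force: 15.0
```

Call:
apply_moves(targets=[{"dp": [0.0014, 0.0038, 0], "yaw": -1.5}, {"dp": [0.0014, 0.0038, 0], "yaw": -1.5}])

```text
time_s: 39.13
tcp_pos: [0.4867, 0.1542, 0.0924]
eef_rot: [180.0, 0.0, -21.3]
contact_force: [-4.3, 0.8, 1.1]
gripper_width: 0.0178
gripper_force: 15.0
```

Call:
apply_moves(targets=[{"dp": [0.0014, 0.0038, 0], "yaw": -1.5}, {"dp": [0.0014, 0.0038, 0], "yaw": -1.5}])

```text
time_s: 39.3
tcp_pos: [0.4881, 0.1576, 0.0924]
eef_rot: [179.9, 0.0, -22.8]
contact_force: [-2.4, -0.6, 2.1]
gripper_width: 0.0176
gripper_force: 15.0
```

Call:
apply_moves(targets=[{"dp": [0.0014, 0.0038, 0], "yaw": -1.5}, {"dp": [0.0014, 0.0038, 0], "yaw": -1.5}])

```text
time_s: 39.47
tcp_pos: [0.4892, 0.1604, 0.0923]
eef_rot: [179.8, 0.0, -24.3]
contact_force: [-1.3, -6.6, 2.2]
gripper_width: 0.0179
gripper_force: 15.0
```

Call:
apply_moves(targets=[{"dp": [0.0015, 0.0037, 0], "yaw": -1.5}, {"dp": [0.0015, 0.0037, 0], "yaw": -1.5}])

```text
time_s: 39.63
tcp_pos: [0.4907, 0.1635, 0.0923]
eef_rot: [179.8, 0.0, -25.8]
contact_force: [-0.4, -9.0, 3.3]
gripper_width: 0.0177
gripper_force: 15.0
```

```bash
cat > wr.py <<'E'
from h import *
S=cap('side'); T=cap('top'); st=get_state(); print(st['time_s'],st['tcp_pos'].round(4),st['contact_force'],st['moment'])
import sys
if len(sys.argv)>1: save(sys.argv[1],np.hstack([rect(S,.44,.68,.03,.22,.09,.0006),rect(T,.44,.68,.03,.22,.09,.0006)]),1.2)
E
python3 wr.py w1.png
```

```text
39.7333 [0.4906 0.1635 0.0923] [-1.55969394 -8.83543686  1.78772638] [-2.97652096  0.11641425 -0.09245508]
```

View pics/w1.png

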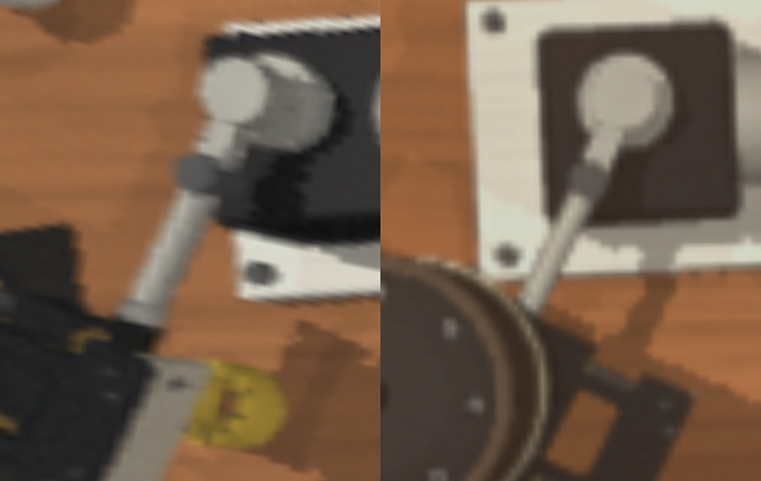

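The view shows the handle gripped and the head at the nut. The force has reached 9 N, so the nut is snug and the joint is about to give. Bending on by a controlled amount.

Call:
apply_moves(targets=[{"dp": [0.002, 0.0037, 0], "yaw": -2}, {"dp": [0.004, 0.0074, 0], "yaw": -4}, {"dp": [0.006, 0.011, 0], "yaw": -6}, {"dp": [0.006, 0.011, 0], "yaw": -6}, {"dp": [0.006, 0.011, 0], "yaw": -6}])

```text
time_s: 40.15
tcp_pos: [0.4964, 0.1741, 0.0922]
eef_rot: [179.8, 0.0, -31.8]
contact_force: [-1.1, -10.3, 2.8]
gripper_width: 0.0181
gripper_force: 15.0
```

```bash
python3 wr.py w2.png
```

```text
40.25 [0.4964 0.174  0.0922] [ -0.41261911 -10.32751661   1.96274864] [-3.40268811  0.16506058 -0.21717896]
```

View pics/w2.png

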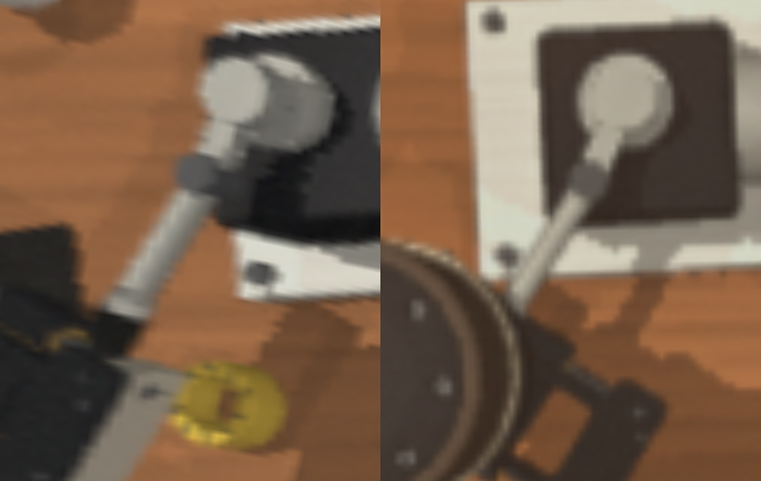

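The head stays still at 22.9° while the handle is at 31.6°, so the bend is about 8.7°. Adding about 6° more.

Call:
apply_moves(targets=[{"dp": [0.0025, 0.0035, 0], "yaw": -2}, {"dp": [0.005, 0.007, 0], "yaw": -4}, {"dp": [0.007, 0.0098, 0], "yaw": -6}, {"dp": [0.007, 0.0098, 0], "yaw": -6}, {"dp": [0.007, 0.0098, 0], "yaw": -6}])

```text
time_s: 40.67
tcp_pos: [0.5031, 0.1836, 0.0921]
eef_rot: [179.7, -0.0, -37.8]
contact_force: [-1.9, -10.6, 4.2]
gripper_width: 0.0181
gripper_force: 15.0
```

Call:
apply_moves(targets=[{"dp": [-0.0012, -0.0016, 0], "yaw": 0}, {"dp": [-0.0012, -0.0016, 0], "yaw": 0}, {"dp": [-0.0012, -0.0016, 0], "yaw": 0}])

```text
time_s: 40.92
tcp_pos: [0.5027, 0.183, 0.0924]
eef_rot: [179.9, -0.0, -37.7]
contact_force: [0.1, -6.5, 1.2]
gripper_width: 0.0175
gripper_force: 15.0
```

Call:
apply_moves(targets=[{"dp": [0, 0, 0], "yaw": 0}, {"dp": [0, 0, 0], "yaw": 0}, {"dp": [0, 0, 0], "yaw": 0}, {"dp": [0, 0, 0], "yaw": 0}, {"dp": [0, 0, 0], "yaw": 0}, {"dp": [0, 0, 0], "yaw": 0}, {"dp": [0, 0, 0.02], "yaw": 0}, {"dp": [0, 0, 0.05], "yaw": 0}, {"dp": [0, 0, 0.08], "yaw": 0}, {"dp": [0, 0, 0.12], "yaw": 0}, {"dp": [-0.02, 0.04, 0.15], "yaw": 0}, {"dp": [-0.04, 0.08, 0.15], "yaw": 0}, {"dp": [-0.06, 0.12, 0.15], "yaw": 0}, {"dp": [-0.08, 0.16, 0.15], "yaw": 0}, {"dp": [-0.1, 0.2, 0.15], "yaw": 0}, {"dp": [-0.1, 0.24, 0.15], "yaw": 0}, {"dp": [-0.1, 0.28, 0.15], "yaw": 0}, {"dp": [-0.1, 0.28, 0.15], "yaw": 0}, {"dp": [-0.1, 0.28, 0.15], "yaw": 0}], grip=-0.4)

```text
time_s: 42.5
tcp_pos: [0.4023, 0.4688, 0.2415]
eef_rot: [180.0, -0.0, -37.7]
contact_force: [-0.2, -0.4, 0.2]
gripper_width: 0.0612
gripper_force: 0.0
```

Run:
```python
from h import *
S=cap('side'); T=cap('top'); st=get_state(); print(st['time_s'],st['tcp_pos'].round(3),st['gripper_width'])
a=cv2.resize(T['image'][150:290,215:480],None,fx=2,fy=2,interpolation=2); b=cv2.resize(np.hstack([S['image'][160:300,260:400]]),(280,280),interpolation=2)
save('end.png',np.hstack([cv2.resize(a,(500,264)),np.zeros((264,1,3),np.uint8),cv2.resize(b,(264,264))]))
q=np.stack(np.meshgrid(np.arange(640),np.arange(400)),-1).reshape(-1,2)
for c in(T,S):
    p=depth(c,q); im=c['image'].reshape(-1,3).astype(int)
    m=(abs(p[:,2]-.092)<.014)&(p[:,0]>.42)&(p[:,0]<.565)&(p[:,1]>.1)&(p[:,1]<.25); h=p[m]; mu=h.mean(0); u=np.linalg.svd(h[:,:2]-mu[:2])[2][0]
    print('handle',m.sum(),mu.round(3),np.degrees(np.arctan2(u[1],u[0])))
```

```text
42.6 [0.403 0.465 0.242] 0.06110820293711548
handle 234 [0.51  0.176 0.097] 141.93661479329091
handle 263 [0.511 0.172 0.094] -37.344787928214515
```

View pics/end.png

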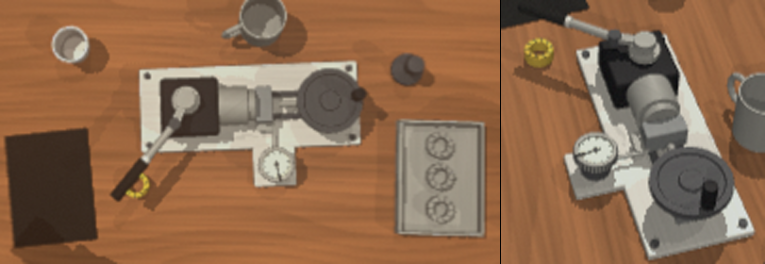

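The last view shows the mat empty at (50,190), three rings in the tray at about (440,178), and needle and mark aligned at (277,170). The handle lies at 142°, a bend of about 15°. Handing in.

```bash
python3 -c "
from plant import r
print(r.close_job())"
```

```text
the job is handed in; nothing more can be done
None
```

The job is handed in and no verdict came back: the handwheel is wound to its stop, the zero mark lines up with the needle, the nut is snug with the wrench bent about 15°, and all three worn rings are in the tray.

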